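Dose one tablet into a weigh boat

ROBOT

A 6-joint arm with a two-finger parallel gripper is mounted at the origin on a cart in front of the work surface, level with it; the furniture and walls round the work are solid. World frame = base frame: x ahead of the robot, y to its left, z up, the work surface at z = 0. Lengths are in m, angles in rad, forces in N, time in s.
With the tool pointing down it reaches from about 0.275 to 0.825 m from the base axis. Payload 5.2 kg.
Tool frame: the origin (TCP) lies on the centre line of the jaws, within the pads' length; the fingertips stand 11 mm ahead of it and the grasp point (between the pads) lies 8 mm behind it; z points along the fingers, y is the line along which they close (so a half turn about z gives the same grasp; the last joint's range is limited). The gripper opens to 93 mm and grips with 3 to 60 N. Pads are 15 mm wide; open, the fingers measure 128 mm over their backs; the gripper's body (75 mm by 188 mm) begins 65 mm behind the grasp point.
Start: joints at [1.082, 0.259, 1.535, -0, 1.348, -0.203], TCP at [0.155, 0.528, 0.23] pointing down, gripper open.
Joint ranges: [-3.14, 3.14], [-0.91, 2.08], [0.19, 2.58], [-1.22, 4.36], [0.22, 2.71], [-3.12, 3.12]. Speed limits (rad/s): [2.57, 2.57, 3.14, 3.14, 3.14, 3.14].

INTERFACE

Orientations are given as a unit quaternion [x, y, z, w].
In Python, from station import bot gives the robot as it stands.
- The arm moves only by the tool move_arm, never from a script. Its argument "series" is a list of rows, each a list of 2 entries, a list of its own where there are three numbers: the shift along the tool's x, y, z in mm, then the turn, a rotation vector about the tool's x, y, z in degrees. A call has exactly 8 rows; each row shifts and turns the commanded pose from where the row before left it, along the tool's axes as they then stand; what a row does not reach is not made up. A row lasts 1/8 s, in which the tool goes at most 62.5 mm and 10.7 degrees, less where a joint would pass 70% of its speed; a pose out of reach is approached as far as the arm can. A call with a gripper value outside its range is refused whole. "grip" is the finger opening in mm, from 0 to 93, set as the call begins (left out, the last holds). The fingers move at their own pace and stop on an object; the grip force is fixed at half the most. Time passes only in rows, so rows that do not move let the fingers close, or fill a call up. It gives the time, the measured TCP pose, the force, the opening and the grip force at its end, in the units of the state.
- bot.get_state(): the state, without advancing time (a new reading comes with each control period).
- bot.snapshot(name): name is "scene" or "top"; returns the picture (384x512x3 uint8, red, green, blue); there is no depth.
- bot.camera_info(name): a dict with "K" (3x3 intrinsics, pixels), "R" (3x3) and "t" (3): a world point X has camera coordinates R X + t. Camera axes: x right, y down, z forward; pixel columns grow to the right and rows downward; lengths in m; the calibration is good to about 2 mm. A picture is of the moment at which its call begins. camera_info takes no time and is no camera call.
- bot.close_job(): hands the job in; it is judged then, once.
The state is a dict: "time_s": time; "qpos": joint angles; "qvel": joint speeds; "tau": joint torques, N m; "tool_pos": TCP position; "eef_rot": TCP orientation; "contact_force": force on the tool from outside, world axes, zero at the start; "moment": the same for the moment, N m; "finger_gap": opening from 0.0 (shut) to 1.0 (fully open); "finger_force": force on a finger pad.
Only numpy, scipy, OpenCV 4.12 (cv2) and the standard library are available. Lean on these libraries where they do the work, as an engineer would, in place of code of your own. Each camera call takes 0.05 s, during which the arm holds its last target. There are 200 camera calls.

TASK

Dose one catalyst tablet for weighing: first push the single empty weigh boat along the table into the three-sided nest under the tablet dispenser's outlet, back against the nest's rear wall. Then push the dispenser's black push plate all the way in so that a tablet drops into the boat, and let go so that the sprung slide comes back and stays latched at mid stroke. Only push, with the fingertips or the outside of the fingers: do not lift or tip anything, do not touch the tablets, and leave the other things on the bench where they are.

Things in the scene. Friction and masses are not known exactly. Their poses are not given: they have to be found in the camera images.
- dispenser: Tablet dispenser, fixed: aluminium housing on a grey pedestal, 220 mm long (its y) and 44 wide (its x), pawl ledge out to x = -52 mm at y = 60 to 116. -x side faces the robot, z up. Origin on the table under the axis of the magazine tube. Housing cover: top z = 51 mm, y = -90 to +22. Behind it (y > 22 mm) the slide lies open, top z = 43 mm. Pushing direction of the slide: the dispenser's -y.
- magazine_top (a point): Middle of the top of the clear upright magazine tube that holds the tablets, 31 mm across, top at z = 86 mm. Keep the gripper off it.
- outlet (a point): Point on the table under the outlet (29 mm hole, underside at z = 21 mm), at dispenser x = 0, y = -66 mm; axes as the dispenser's. Round it the nest: steel walls 2 mm thick, 18 mm high, 70 mm apart inside (its y), rear wall's inner face at x = +31.5 mm, open to -x; flared lips, 85 mm apart at x = -40. A boat against the rear wall has its centre at x = +1.5 mm.
- slide (a joint): Travel of the slide, m: 0 = out, at rest; 0.034 = latched; 0.066 = fully in, at its stop, where the tablet falls by itself within 0.3 s. A spring pushes it out: 3 N at 0, 7 N fully in. On the way in, past 0.038, a sprung pawl clicks behind its stop pin (under 2 N more); let go after that and it returns to 0.034 and stays. Let go earlier and it returns to 0.
- push_face (a point): Centre of the outer (+y) face of the black ribbed upright push plate on the end of the slide; axes as the dispenser's; moves with the slide. Plate 36 mm wide (x), 6 mm thick, z = 33 to 78 mm; this point at z = 61 mm and, with the slide out, at dispenser y = +124.5 mm. Push it towards the dispenser's -y. Fingertips kept above z = 50 mm pass over slide and pawl.
- pawl: Small dark steel pawl, 45 mm long, on the ledge at the slide's robot side (dispenser x = -53 to -25 mm, y = 68 to 109, z = 41 to 49); origin on its pivot, at its underside. It latches by itself; leave it alone.
- boat: The single empty square white weigh boat, 60 mm wide at its rim, 45 mm at its foot, 16 mm high, floor 1.5 mm thick, 15 g, open at the top; loose on the table. Origin at the centre of its underside, z up, x and y square to its sides. At the start it stands in front of the nest, 80 to 110 mm from the outlet on the -x side, within 22 mm to either side, turned up to 0.3 rad.
- tablet_1: White tablet, a disc 22 mm across and 10 mm high, 10 g; origin at the centre of its underside. At the start it lies in the slide's pocket inside the dispenser; it is the one that falls.
- tablet_2: The next tablet, the same, lowest of the four in the magazine above the first; they stay there.
- vial_a: Bystander, not to be moved: glass sample vial with black cap, 28 mm across, 58 mm high. Origin at the centre of its underside.
- vial_b: Bystander, not to be moved: glass sample vial with black cap, 28 mm across, 58 mm high. Origin at the centre of its underside.
- tin: Bystander, not to be moved: round aluminium moisture tin with lid, 66 mm across, 42 mm high. Origin at the centre of its underside.
- glass_beaker: Bystander, not to be moved: small clear beaker, 55 mm across, 67 mm high. Origin at the centre of its underside.
- boat_stack: Bystander, not to be moved: stack of spare square white weigh boats, 62 mm wide, 18 mm high. Origin at the centre of its underside.
There are look-alikes about, which are no part of the job. What is shaped like the boat but brown is not meant.

How it is judged:
On the way, in this order (a step that is already met when the one before it is completed fails the run):
1. the boat stands in the nest, its centre within 8 mm of the point under the outlet (horizontal distance between boat and outlet below 0.008 m), for 0.2 s.
2. the slide is pushed fully in (beyond 63 mm of its 66 mm) (value of joint slide above 0.063 m), for 0.1 s.
At the end, for the whole second after the job is handed in: The first tablet lies at rest in the boat, the boat stands flat in the nest within 10 mm of the point under the outlet, the slide rests latched at mid stroke (31.5 to 36.5 mm), and the second tablet is still in the magazine (horizontal distance between boat and outlet below 0.01 m and height (world z) of boat below 0.004 m and angle between boat's own z axis and vertical below 0.1 rad and linear speed of boat below 0.01 m/s and x of tablet_1 in the frame of boat between -0.024 and 0.024 m and y of tablet_1 in the frame of boat between -0.024 and 0.024 m and z of tablet_1 in the frame of boat below 0.018 m and linear speed of tablet_1 below 0.02 m/s and value of joint slide between 0.0315 and 0.0365 m and velocity of joint slide between -0.003 and 0.003 m/s and z of tablet_2 in the frame of dispenser above 0.04 m); the robot touches nothing.
It fails at once if the boat is lifted (more than 8 mm off the table) or tipped (more than 0.3 rad) (height (world z) of boat above 0.008 m or angle between boat's own z axis and vertical above 0.3 rad).
It fails at once if the fingers touch a tablet (contact force between the fingers and tablet_1 above 0.2 N or contact force between the fingers and tablet_2 above 0.2 N).
It fails at once if another thing on the bench is moved by more than 15 mm (distance of any of vial_a, vial_b, tin, glass_beaker, boat_stack from where it was at the start of the episode above 0.015 m).
It also fails if it takes over 58 s, if anything falls off the work surface, if the arm or the gripper's body presses on something with over 40 N, if the wrist force passes 120 N, or if a joint passes its speed limit or range.

## Working session

There is one attempt and no reset: what is moved stays moved. The work goes in short steps, Python scripts to look and compute and a tool call to move; the robot and the scene stay as the last step left them, time stands still between calls to the robot, and variables do not carry over. Pictures are saved under pics/ and viewed, at most 10 in all, crops included, and the job is handed in when it is done.

Besides the shell and the picture viewer there is one more tool, called after ">>>" in YAML: its name, and indented under it one key for each argument. move_arm: Moves the arm, as the interface text tells. Its arguments: {"type":"object","properties":{"series":{"type":"array","items":{"type":"array"}},"grip":{"type":"number"}},"required":["series"]}

```bash
mkdir -p pics; cat > h.py <<'E'
import cv2,numpy as np
from station import bot
def snap(n,f):
    im=bot.snapshot(n); cv2.imwrite('pics/'+f,cv2.cvtColor(im,cv2.COLOR_RGB2BGR)); return im
def cam(n):
    c=bot.camera_info(n); return np.array(c['K']),np.array(c['R']),np.array(c['t'])
def ray(n,u,v):
    K,R,t=cam(n); d=R.T@np.linalg.solve(K,[u,v,1.]); return -R.T@t,d
def onz(n,u,v,z):
    o,d=ray(n,u,v); return o+d*(z-o[2])/d[2]
def proj(n,X):
    K,R,t=cam(n); p=K@(R@np.array(X)+t); return p[:2]/p[2]
def tri(a,b):
    (o1,d1),(o2,d2)=ray('scene',*a),ray('top',*b)
    s=np.linalg.lstsq(np.c_[d1,-d2],o2-o1,rcond=None)[0]
    p,q=o1+s[0]*d1,o2+s[1]*d2
    return (p+q)/2,np.linalg.norm(p-q)
E
python3 - <<'E'
from h import *
a=snap('scene','s0.png');b=snap('top','t0.png')
s=bot.get_state();print({k:np.round(s[k],3) for k in s})
for n in('scene','top'):
    K,R,t=cam(n);print(n,-R.T@t,R[2],K[0,0])
E
```

```text
{'time_s': np.float64(0.1), 'qpos': array([ 1.082,  0.259,  1.536,  0.   ,  1.348, -0.203]), 'qvel': array([-0.   , -0.001, -0.   ,  0.   , -0.001, -0.001]), 'tau': array([ 3.0000e-03, -4.3821e+01, -2.8464e+01,  7.2000e-02,  3.6000e-02,
       -0.0000e+00]), 'tool_pos': array([0.155, 0.527, 0.229]), 'eef_rot': array([ 0.142,  0.99 , -0.001, -0.   ]), 'contact_force': array([ 0.357,  0.257, -0.302]), 'moment': array([-0.034, -0.017, -0.006]), 'finger_force': np.float64(0.0), 'finger_gap': np.float64(1.001)}
scene [-0.13232857 -0.50122364  0.50540243] [ 0.71485075  0.47895584 -0.50949946] 376.46359793602
top [ 0.33617633 -0.06675274  0.96771106] [ 0.16663804 -0.01635867 -0.98588243] 357.70376891322144
```

View pics/s0.png

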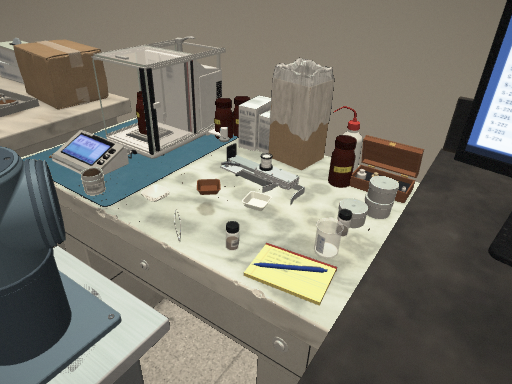

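View pics/t0.png

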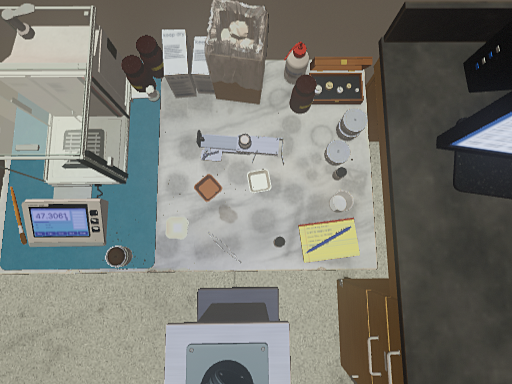

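Scene shows the dispenser (magazine at 266,160; plate at 231,152), a white boat at (256,201), a brown one at (208,187) and a pale flat thing at (155,195). In the top view they are at magazine (244,140), plate (200,138), white boat (259,181), brown (207,188) and pale (176,228). 

Boat candidates in the top view: (259,181) white single, (207,188) brown (excluded), (176,228) pale, far from the nest. By the description I choose (259,181), and check it in a crop.

```bash
python3 - <<'E'
import cv2,numpy as np
t=cv2.imread('pics/t0.png')[120:210,185:300];s=cv2.imread('pics/s0.png')[130:220,200:315]
f=lambda i:cv2.resize(i,None,fx=6,fy=6,interpolation=cv2.INTER_CUBIC)
cv2.imwrite('pics/ct.png',f(t));cv2.imwrite('pics/cs.png',f(s))
E
```

```text
(no output)
```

View pics/ct.png

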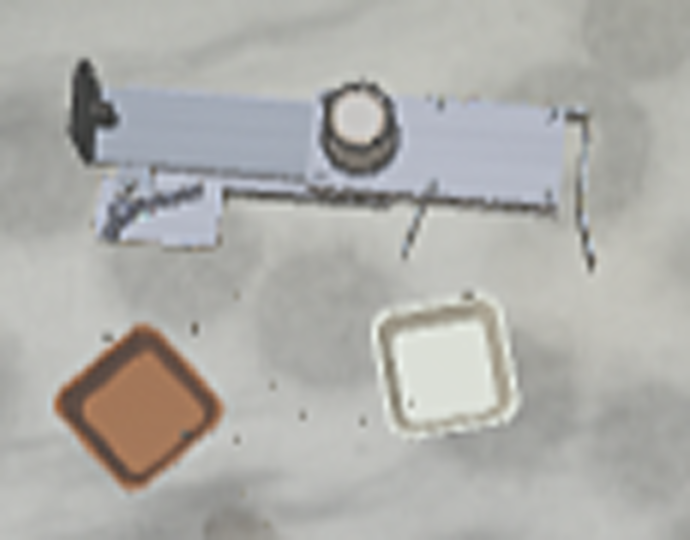

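View pics/cs.png

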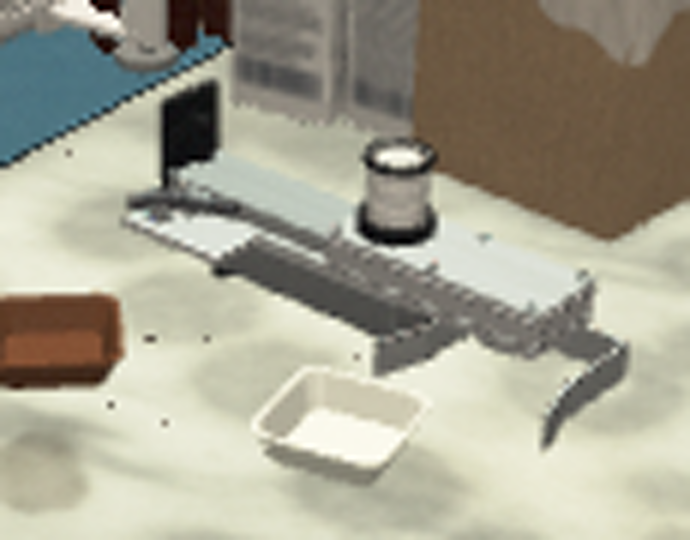

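The crop confirms it: the white single boat is centred at about (447,367) in the top crop. The nest lips are at (407,250) and (590,265), the magazine top at (358,115), and the plate at (85,110).

```bash
cat > m.py <<'E'
from h import *
T=lambda x,y:((x+.5)/6-.5+185,(y+.5)/6-.5+120)
S=lambda x,y:((x+.5)/6-.5+200,(y+.5)/6-.5+130)
r=lambda a:np.round(a,4)
mag=tri(S(400,155),T(358,115));print('mag',r(mag[0]),mag[1]); print(' at86',r(onz('top',*T(358,115),.086)),r(onz('scene',*S(400,155),.086)))
for e in [((320,93),(562,105)),((305,183),(555,207))]:
    p,q=[onz('top',*T(*c),.051) for c in e]; d=q-p; print('edge',r(p),r(q),np.arctan2(d[1],d[0]))
p,q=[onz('scene',*S(*c),.051) for c in ((595,280),(535,345))];print('end scene',r(p),r(q),np.arctan2(*(q-p)[1::-1]))
p,q=[onz('scene',*S(*c),.078) for c in ((162,97),(218,80))];print('plate top scene',r(p),r(q))
print('plate top topview',r(onz('top',*T(85,60),.078)),r(onz('top',*T(85,162),.06)))
# boat
for n,(x0,x1,y0,y1) in {'top':(240,282,162,198),'scene':(238,275,188,214)}.items():
    im=cv2.cvtColor(cv2.imread(f'pics/{n[0]}0.png')[y0:y1,x0:x1],cv2.COLOR_BGR2HSV)
    m=((im[...,2]>222)&(im[...,1]<40)).astype(np.uint8); m=cv2.morphologyEx(m,cv2.MORPH_CLOSE,np.ones((3,3)))
    cs=cv2.findContours(m,0,1)[0]; c=max(cs,key=cv2.contourArea).reshape(-1,2)+[x0,y0]
    print(n,'px box',cv2.boundingRect(c.astype(np.int32)),len(c))
    P=np.array([onz(n,*u,.016)[:2] for u in c])
    print(' rect',cv2.minAreaRect((P*1000).astype(np.float32)))
cr=[(380,310),(490,298),(518,415),(395,437)]
print('rim corners top',[r(onz('top',*T(*c),.016)[:2]) for c in cr])
cr=[(310,370),(430,408),(370,470),(255,425)]
print('rim corners scene',[r(onz('scene',*S(*c),.016)[:2]) for c in cr])
print('h',tri(S(342,420),T(447,367)))
for nm,a,c in [('lipL',(375,350),(404,255)),('lipR',(547,420),(592,268))]: print(nm,r(tri(S(*a),T(*c))[0]), r(onz('top',*T(*c),.018)))
for o in [(279,242),(176,228),(207,188),(339,174)]: print(o,r(onz('top',*o,.03)))
E
python3 m.py
```

```text
mag [ 0.6139 -0.0494  0.0863] 0.0010643592664521108
 at86 [ 0.6137 -0.049   0.086 ] [ 0.615  -0.0494  0.086 ]
edge [ 0.6349 -0.0314  0.051 ] [ 0.6288 -0.1389  0.051 ] -1.6276994978563633
edge [ 0.5937 -0.0248  0.051 ] [ 0.5821 -0.1349  0.051 ] -1.6756511262704912
end scene [ 0.6259 -0.1412  0.051 ] [ 0.5637 -0.1476  0.051 ] -3.038595179921925
plate top scene [0.6139 0.078  0.078 ] [0.6449 0.0692 0.078 ]
plate top topview [0.6415 0.0688 0.078 ] [0.6012 0.0707 0.06  ]
top px box (248, 174, 19, 19) 66
 rect ((511.12115478515625, -82.42157745361328), (45.8972053527832, 48.28750228881836), 10.325413703918457)
scene px box (238, 188, 37, 22) 110
 rect ((524.11865234375, -83.98578643798828), (97.00509643554688, 91.93311309814453), 36.175689697265625)
rim corners top [array([ 0.5439, -0.0572]), array([ 0.5491, -0.1071]), array([ 0.4952, -0.119 ]), array([ 0.4856, -0.0636])]
rim corners scene [array([ 0.5421, -0.0551]), array([ 0.547 , -0.1111]), array([ 0.4941, -0.1164]), array([ 0.4936, -0.0615])]
h (array([ 0.51747282, -0.08740075,  0.01609989]), np.float64(0.0004018263655847672))
lipL [ 0.5695 -0.0688  0.0176] [ 0.5689 -0.0682  0.018 ]
lipR [ 0.5631 -0.1548  0.0185] [ 0.5623 -0.1536  0.018 ]
(279, 242) [ 0.3525 -0.1369  0.03  ]
(176, 228) [0.3912 0.1306 0.03  ]
(207, 188) [0.4961 0.0515 0.03  ]
(339, 174) [ 0.5316 -0.3019  0.03  ]
```

Boat centre is about (0.518,-0.087) with yaw ≈ +0.12. The outlet is about (0.607,-0.115) and the dispenser yaw ≈ -0.085; rim, magazine and lip heights all triangulate correctly. In the outlet frame the boat is at (-91,+20) mm. I'll push it sideways first and then forward.

>>> move_arm:
  series:
    - [[0,0,0],[0,0,-5.7]]
    - [[0,0,0],[0,0,-5.7]]
    - [[-30,-37,0],[0,0,0]]
    - [[-30,-37,0],[0,0,0]]
    - [[-30,-37,0],[0,0,0]]
    - [[-30,-37,0],[0,0,0]]
    - [[-30,-37,0],[0,0,0]]
    - [[-30,-37,0],[0,0,0]]
  grip: 0

```text
time_s: 1.1
tool_pos: [0.3155, 0.2895, 0.2295]
eef_rot: [0.043, 0.999, -0.0, -0.0]
contact_force: [1.2, 0.5, -0.1]
finger_gap: 0.188
finger_force: 0.0
```

>>> move_arm:
  series:
    - [[-30,-37,0],[0,0,0]]
    - [[-30,-37,0],[0,0,0]]
    - [[-30,-37,0],[0,0,0]]
    - [[-30,-37,0],[0,0,0]]
    - [[-30,-37,0],[0,0,0]]
    - [[-30,-37,0],[0,0,0]]
    - [[0,0,30],[0,0,0]]
    - [[0,0,0],[0,0,0]]

```text
time_s: 2.1
tool_pos: [0.4734, 0.0539, 0.1975]
eef_rot: [0.044, 0.999, 0.0, -0.003]
contact_force: [-0.5, -0.4, -0.4]
finger_gap: 0.005
finger_force: 0.0
```

>>> move_arm:
  series:
    - [[-28,-36,0],[0,0,0]]
    - [[-28,-36,0],[0,0,0]]
    - [[0,0,40],[0,0,0]]
    - [[0,0,40],[0,0,0]]
    - [[0,0,40],[0,0,0]]
    - [[0,0,35],[0,0,0]]
    - [[0,0,21],[0,0,0]]
    - [[0,0,0],[0,0,0]]

```text
time_s: 3.1
tool_pos: [0.5238, -0.0215, 0.023]
eef_rot: [0.043, 0.999, 0.0, -0.001]
contact_force: [0.4, -1.1, 0.0]
finger_gap: 0.007
finger_force: 0.0
```

```bash
cat > look.py <<'E'
from h import *
import sys
k=sys.argv[1]
a=snap('scene',f's{k}.png');b=snap('top',f't{k}.png')
f=lambda i:cv2.resize(i,None,fx=4,fy=4,interpolation=cv2.INTER_CUBIC)
# left: top crop (185,120), right: scene crop (210,130)
cv2.imwrite(f'pics/c{k}.png',np.hstack([f(cv2.imread(f'pics/t{k}.png')[110:210,190:290]),f(cv2.imread(f'pics/s{k}.png')[120:220,215:315])]))
print(bot.get_state()['tool_pos'],bot.get_state()['time_s'])
E
python3 look.py 1
```

```text
[ 0.52545426 -0.02213316  0.02476989] 3.2
```

View pics/c1.png

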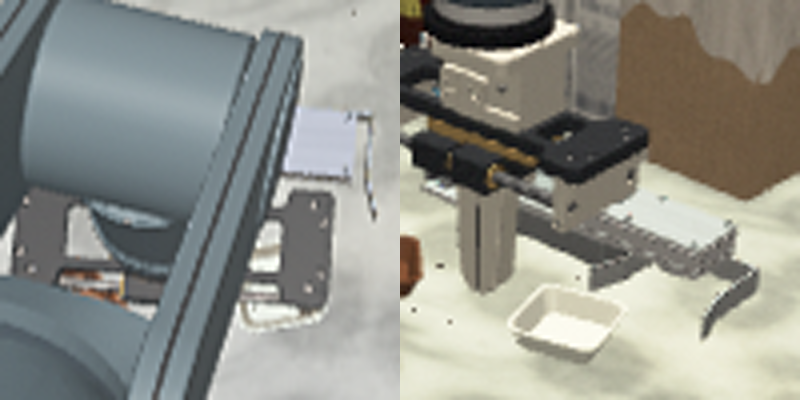

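Left half (top): arm covers things, lips at (372,215). Right half (scene): closed fingers stand at (488,280), left of the boat at (568,322), clear of it. Now I lower 5 mm and push sideways.

>>> move_arm:
  series:
    - [[0,0,5],[0,0,0]]
    - [[0,0,0],[0,0,0]]
    - [[0,-8,0],[0,0,0]]
    - [[0,-8,0],[0,0,0]]
    - [[0,-7,0],[0,0,0]]
    - [[0,-7,0],[0,0,0]]
    - [[0,-6,0],[0,0,0]]
    - [[0,0,0],[0,0,0]]

```text
time_s: 4.2
tool_pos: [0.5216, -0.0588, 0.0186]
eef_rot: [0.044, 0.999, -0.0, 0.0]
contact_force: [-0.2, 0.4, -0.5]
finger_gap: 0.007
finger_force: 0.0
```

```bash
python3 look.py 2
```

```text
[ 0.5214806  -0.0583335   0.01858355] 4.3
```

View pics/c2.png

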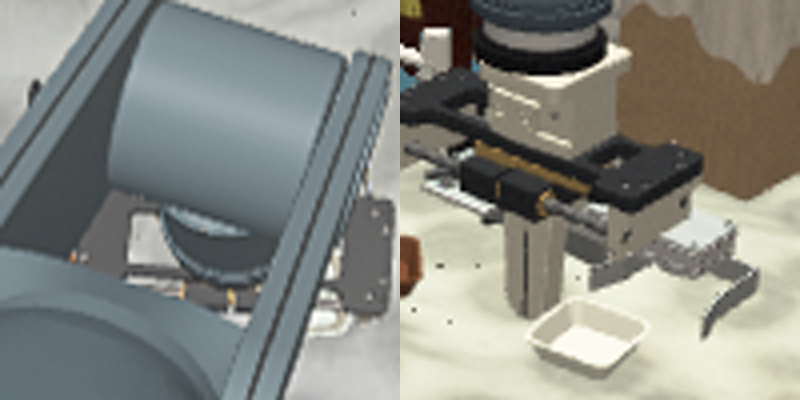

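Boat in the scene half: rim corners are about (572,297), (652,335), (607,382) and (526,345), and the fingers touch its left side.

```bash
cat > fr.py <<'E'
from h import *
O=np.array([.607,-.115]);ex=np.array([.9964,-.085]);ey=np.array([.085,.9964])
def rel(p): d=np.array(p)[:2]-O; return np.round([d@ex*1000,d@ey*1000],1)
S2=lambda x,y:((x-400+.5)/4-.5+215,(y+.5)/4-.5+120)
E
python3 - <<'E'
from fr import *
P=[rel(onz('scene',*S2(*c),.016)) for c in ((570,297),(652,335),(607,382),(526,345))];print(P,np.mean(P,0))
print('lips',[rel(onz('scene',*S2(*c),.018)) for c in ((590,283),(708,330))])
print('tcp',rel(bot.get_state()['tool_pos']))
E
```

```text
[array([-69.7,  35.3]), array([-70.8, -28.2]), array([-127.9,  -37.9]), array([-129.3,   21. ])] [-99.425  -2.45 ]
lips [array([-50.8,  34.5]), array([-46.5, -51.9])]
tcp [-90.   49.2]
```

>>> move_arm:
  series:
    - [[0,10,0],[0,0,0]]
    - [[0,0,-40],[0,0,0]]
    - [[25,-14,0],[0,0,0]]
    - [[25,-15,0],[0,0,0]]
    - [[22,-15,0],[0,0,0]]
    - [[0,-15,0],[0,0,0]]
    - [[0,0,39],[0,0,0]]
    - [[0,0,0],[0,0,0]]
  grip: 15

```text
time_s: 5.3
tool_pos: [0.4447, -0.1003, 0.018]
eef_rot: [0.044, 0.999, 0.001, -0.002]
contact_force: [0.2, 0.2, -0.5]
finger_gap: 0.16
finger_force: 0.0
```

>>> move_arm:
  series:
    - [[-12,0,0],[0,0,0]]
    - [[-12,0,0],[0,0,0]]
    - [[-12,0,0],[0,0,0]]
    - [[-8,0,0],[0,0,0]]
    - [[-8,0,0],[0,0,0]]
    - [[-8,0,0],[0,0,0]]
    - [[0,0,0],[0,0,0]]
    - [[0,0,0],[0,0,0]]

```text
time_s: 6.3
tool_pos: [0.5051, -0.106, 0.0195]
eef_rot: [0.043, 0.999, 0.0, -0.0]
contact_force: [-0.2, -0.0, 0.7]
finger_gap: 0.161
finger_force: 0.0
```

```bash
python3 look.py 3; python3 -c "
from fr import *
print(rel(bot.get_state()['tool_pos']))"
```

```text
[ 0.5049933  -0.1059724   0.01959402] 6.4
[-102.4    0.3]
```

View pics/c3.png

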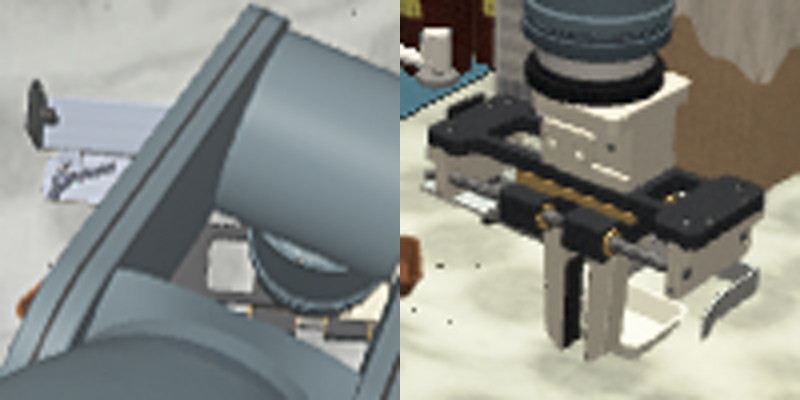

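Scene half: fingers at (555,345) and (597,355) push the boat's near side. Its right rim corner is at (686,312), inside the right lip at (735,300). I'll continue slowly.

```bash
python3 -c "
from fr import *
print(rel(onz('scene',*S2(686,311),.016)),rel(onz('scene',*S2(622,355),.016)),rel(onz('scene',*S2(755,268),.018)))"
```

```text
[-34.9 -28. ] [-100.   -27.7] [ 35.1 -33.1]
```

>>> move_arm:
  series:
    - [[-7,0,0],[0,0,0]]
    - [[-6,0,0],[0,0,0]]
    - [[-6,0,0],[0,0,0]]
    - [[-6,0,0],[0,0,0]]
    - [[-5,0,0],[0,0,0]]
    - [[-5,0,0],[0,0,0]]
    - [[-5,0,0],[0,0,0]]
    - [[0,0,0],[0,0,0]]

```text
time_s: 7.4
tool_pos: [0.5457, -0.1096, 0.0197]
eef_rot: [0.043, 0.999, -0.0, 0.0]
contact_force: [0.0, -0.6, -0.2]
finger_gap: 0.161
finger_force: 0.0
```

>>> move_arm:
  series:
    - [[-5,0,0],[0,0,0]]
    - [[-4,0,0],[0,0,0]]
    - [[-4,0,0],[0,0,0]]
    - [[-3,0,0],[0,0,0]]
    - [[-3,0,0],[0,0,0]]
    - [[-2,0,0],[0,0,0]]
    - [[0,0,0],[0,0,0]]
    - [[0,0,0],[0,0,0]]

```text
time_s: 8.4
tool_pos: [0.5661, -0.1114, 0.0197]
eef_rot: [0.043, 0.999, -0.0, -0.0]
contact_force: [0.6, 0.7, 0.0]
finger_gap: 0.164
finger_force: 0.0
```

```bash
python3 look.py 4; python3 -c "
from fr import *
print(rel(bot.get_state()['tool_pos']))"
```

```text
[ 0.56605021 -0.11132531  0.01964464] 8.5
[-41.1   0.2]
```

View pics/c4.png

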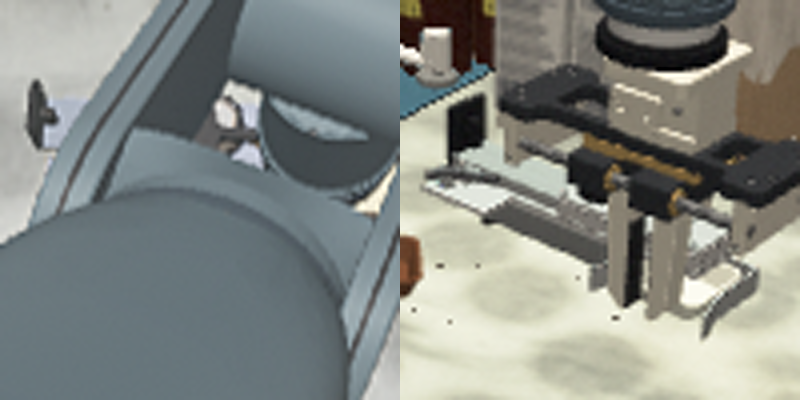

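The fingers are between the lips with the boat ahead of them (right near corner about (690,312)). I nudge on until the rear wall is felt.

>>> move_arm:
  series:
    - [[-2,0,0],[0,0,0]]
    - [[-1,0,0],[0,0,0]]
    - [[-1,0,0],[0,0,0]]
    - [[-0.5,0,0],[0,0,0]]
    - [[-0.5,0,0],[0,0,0]]
    - [[0,0,0],[0,0,0]]
    - [[0,0,0],[0,0,0]]
    - [[0,0,0],[0,0,0]]

```text
time_s: 9.5
tool_pos: [0.5712, -0.1118, 0.0196]
eef_rot: [0.043, 0.999, -0.0, 0.0]
contact_force: [0.1, 0.2, -0.3]
finger_gap: 0.161
finger_force: 0.0
```

>>> move_arm:
  series:
    - [[-0.7,0,0],[0,0,0]]
    - [[-0.7,0,0],[0,0,0]]
    - [[-0.6,0,0],[0,0,0]]
    - [[0,0,0],[0,0,0]]
    - [[0,0,0],[0,0,0]]
    - [[0,0,0],[0,0,0]]
    - [[0,0,0],[0,0,0]]
    - [[0,0,0],[0,0,0]]

```text
time_s: 10.5
tool_pos: [0.5722, -0.1118, 0.0195]
eef_rot: [0.043, 0.999, 0.0, -0.001]
contact_force: [-5.0, 0.2, 3.4]
finger_gap: 0.162
finger_force: 2.6
```

Contact at 5 N shows the boat is against the rear wall. I back off, rise and go over to the plate side.

>>> move_arm:
  series:
    - [[15,0,0],[0,0,0]]
    - [[30,0,0],[0,0,0]]
    - [[0,0,-50],[0,0,0]]
    - [[0,0,-60],[0,0,0]]
    - [[0,0,-60],[0,0,0]]
    - [[-10,31,0],[0,0,0]]
    - [[-10,32,0],[0,0,0]]
    - [[-10,32,0],[0,0,0]]
  grip: 0

```text
time_s: 11.5
tool_pos: [0.5678, -0.0152, 0.1902]
eef_rot: [0.044, 0.999, -0.0, 0.001]
contact_force: [0.5, 0.2, -0.1]
finger_gap: 0.005
finger_force: 0.0
```

>>> move_arm:
  series:
    - [[-10,32,0],[0,0,0]]
    - [[-10,32,0],[0,0,0]]
    - [[-10,32,0],[0,0,0]]
    - [[-10,32,0],[0,0,0]]
    - [[-10,0,0],[0,0,0]]
    - [[0,0,0],[0,0,0]]
    - [[0,0,0],[0,0,0]]
    - [[0,0,0],[0,0,0]]

```text
time_s: 12.5
tool_pos: [0.6272, 0.1063, 0.1898]
eef_rot: [0.044, 0.999, -0.0, 0.0]
contact_force: [-1.0, 0.5, 0.7]
finger_gap: 0.006
finger_force: 0.0
```

```bash
python3 look.py 5; python3 -c "
from fr import *
print(rel(bot.get_state()['tool_pos']))"
```

```text
[0.62720568 0.10652127 0.18983678] 12.6
[  1.3 222.4]
```

View pics/c5.png

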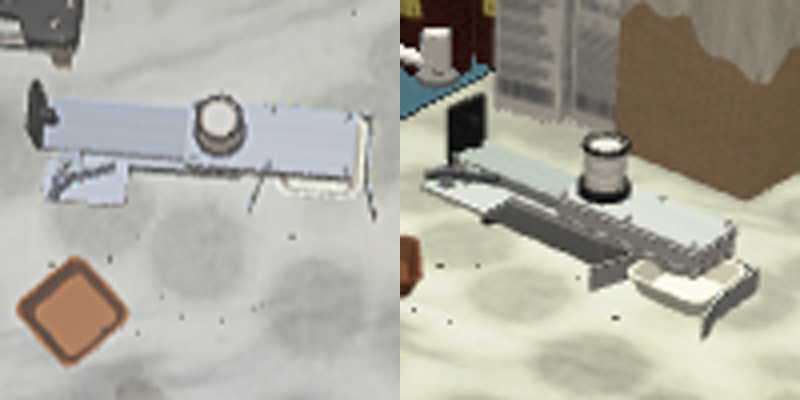

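The boat sits in the nest (top half: rim from (278,188) to (364,195), right side at 364). The plate is at (37,115), and the gripper is parked to its left.

```bash
python3 - <<'E'
from fr import *
T2=lambda x,y:((x+.5)/4-.5+190,(y+.5)/4-.5+110)
print('near edge',[rel(onz('top',*T2(*c),.016)) for c in ((282,192),(350,198),(366,120))])
print('scene',[rel(onz('scene',*S2(*c),.016)) for c in ((632,270),(703,312),(757,268))])
print('plate top outer edge',[rel(onz('top',*T2(*c),.078)) for c in ((37,80),(28,95),(30,140),(40,150))],[rel(onz('scene',*S2(*c),.078)) for c in ((447,99),(486,92))])
im=cv2.imread('pics/s5.png');m=(im.max(2)<70).astype(np.uint8);m[:, :222]=0;m[:140]=0;m[:,240:]=0;m[165:]=0
print(cv2.boundingRect(m))
E
```

```text
near edge [array([-27.2,  22. ]), array([-27.7, -24.8]), array([ 28.5, -32.2])]
scene [array([-17.3,  26.3]), array([-28.9, -36.5]), array([ 39. , -32.4])]
plate top outer edge [array([ 18.7, 185.7]), array([  8.1, 190.5]), array([-21.7, 186.1]), array([-27.8, 179. ])] [array([ -3.1, 199.5]), array([ 24. , 187.6])]
(222, 140, 18, 25)
```

>>> move_arm:
  series:
    - [[0,0,35],[0,0,0]]
    - [[0,0,35],[0,0,0]]
    - [[0,0,34],[0,0,0]]
    - [[0,0,20],[0,0,0]]
    - [[0,0,0],[0,0,0]]
    - [[0,-5,0],[0,0,0]]
    - [[0,-5,0],[0,0,0]]
    - [[0,0,0],[0,0,0]]

```text
time_s: 13.6
tool_pos: [0.6271, 0.0966, 0.0667]
eef_rot: [0.044, 0.999, -0.0, 0.001]
contact_force: [0.2, 0.4, 0.3]
finger_gap: 0.004
finger_force: 0.0
```

>>> move_arm:
  series:
    - [[0,-7,0],[0,0,0]]
    - [[0,-7,0],[0,0,0]]
    - [[0,-7,0],[0,0,0]]
    - [[0,-7,0],[0,0,0]]
    - [[0,-6,0],[0,0,0]]
    - [[0,-6,0],[0,0,0]]
    - [[0,0,0],[0,0,0]]
    - [[0,0,0],[0,0,0]]

```text
time_s: 14.6
tool_pos: [0.6231, 0.0572, 0.0658]
eef_rot: [0.043, 0.999, -0.0, 0.0]
contact_force: [0.8, 2.9, 2.2]
finger_gap: 0.003
finger_force: 1.3
```

>>> move_arm:
  series:
    - [[0,-6,0],[0,0,0]]
    - [[0,-6,0],[0,0,0]]
    - [[0,-5,0],[0,0,0]]
    - [[0,-5,0],[0,0,0]]
    - [[0,-4,0],[0,0,0]]
    - [[0,0,0],[0,0,0]]
    - [[0,0,0],[0,0,0]]
    - [[0,0,0],[0,0,0]]

```text
time_s: 15.6
tool_pos: [0.6208, 0.0323, 0.0658]
eef_rot: [0.043, 0.999, 0.001, 0.0]
contact_force: [0.6, 6.1, 3.1]
finger_gap: 0.007
finger_force: 3.2
```

>>> move_arm:
  series:
    - [[0,-2,0],[0,0,0]]
    - [[0,-1,0],[0,0,0]]
    - [[0,-1,0],[0,0,0]]
    - [[0,0,0],[0,0,0]]
    - [[0,0,0],[0,0,0]]
    - [[0,0,0],[0,0,0]]
    - [[0,0,0],[0,0,0]]
    - [[0,0,0],[0,0,0]]

```text
time_s: 16.6
tool_pos: [0.6205, 0.0286, 0.0658]
eef_rot: [0.043, 0.999, 0.001, 0.0]
contact_force: [-0.4, 6.9, 3.7]
finger_gap: 0.001
finger_force: 3.5
```

>>> move_arm:
  series:
    - [[0,-1,0],[0,0,0]]
    - [[0,-1,0],[0,0,0]]
    - [[0,-1,0],[0,0,0]]
    - [[0,0,0],[0,0,0]]
    - [[0,0,0],[0,0,0]]
    - [[0,0,0],[0,0,0]]
    - [[0,0,0],[0,0,0]]
    - [[0,0,0],[0,0,0]]

```text
time_s: 17.6
tool_pos: [0.6202, 0.0257, 0.0658]
eef_rot: [0.043, 0.999, 0.001, 0.0]
contact_force: [-0.2, 7.0, 4.3]
finger_gap: 0.003
finger_force: 3.6
```

>>> move_arm:
  series:
    - [[0,-0.7,0],[0,0,0]]
    - [[0,-0.7,0],[0,0,0]]
    - [[0,-0.6,0],[0,0,0]]
    - [[0,0,0],[0,0,0]]
    - [[0,0,0],[0,0,0]]
    - [[0,0,0],[0,0,0]]
    - [[0,0,0],[0,0,0]]
    - [[0,0,0],[0,0,0]]

```text
time_s: 18.6
tool_pos: [0.6201, 0.0248, 0.0659]
eef_rot: [0.043, 0.999, 0.002, 0.0]
contact_force: [1.1, 10.6, 3.2]
finger_gap: 0.002
finger_force: 5.5
```

>>> move_arm:
  series:
    - [[0,-0.8,0],[0,0,0]]
    - [[0,-0.7,0],[0,0,0]]
    - [[0,0,0],[0,0,0]]
    - [[0,0,0],[0,0,0]]
    - [[0,0,0],[0,0,0]]
    - [[0,0,0],[0,0,0]]
    - [[0,0,0],[0,0,0]]
    - [[0,0,0],[0,0,0]]

```text
time_s: 19.6
tool_pos: [0.6201, 0.0247, 0.0659]
eef_rot: [0.043, 0.999, 0.003, 0.0]
contact_force: [0.7, 15.1, 4.1]
finger_gap: 0.004
finger_force: 7.9
```

The stop is reached: 15 N and no further motion. I ease back slowly past the latch, clear the plate and rise.

>>> move_arm:
  series:
    - [[0,4,0],[0,0,0]]
    - [[0,5,0],[0,0,0]]
    - [[0,5,0],[0,0,0]]
    - [[0,5,0],[0,0,0]]
    - [[0,5,0],[0,0,0]]
    - [[0,5,0],[0,0,0]]
    - [[0,5,0],[0,0,0]]
    - [[0,5,0],[0,0,0]]

```text
time_s: 20.6
tool_pos: [0.6231, 0.0594, 0.0654]
eef_rot: [0.043, 0.999, -0.001, -0.0]
contact_force: [0.9, 0.2, -0.3]
finger_gap: 0.005
finger_force: 0.0
```

>>> move_arm:
  series:
    - [[0,15,0],[0,0,0]]
    - [[0,15,0],[0,0,0]]
    - [[0,12,0],[0,0,0]]
    - [[0,0,-40],[0,0,0]]
    - [[0,0,-50],[0,0,0]]
    - [[0,0,-50],[0,0,0]]
    - [[0,0,0],[0,0,0]]
    - [[0,0,0],[0,0,0]]

```text
time_s: 21.6
tool_pos: [0.6265, 0.1021, 0.2052]
eef_rot: [0.043, 0.999, -0.0, -0.0]
contact_force: [0.2, 1.1, -0.1]
finger_gap: 0.003
finger_force: 0.0
```

```bash
python3 look.py 6; python3 -c "
from fr import *
print(rel(bot.get_state()['tool_pos']))"
```

```text
[0.62585579 0.10191501 0.20380581] 21.7
[  0.4 217.7]
```

View pics/c6.png

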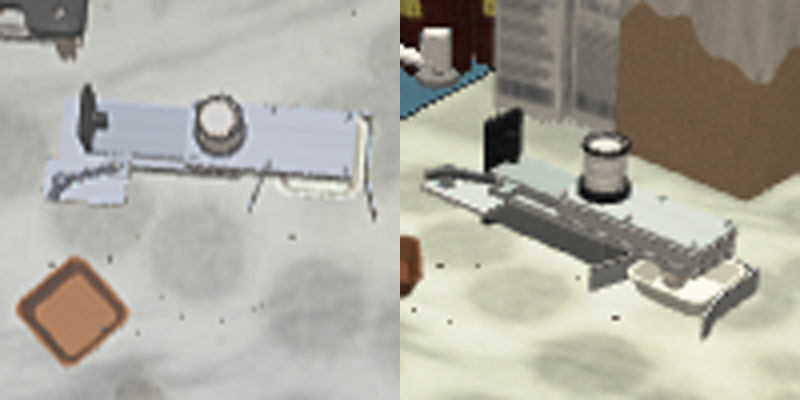

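The plate stays at mid stroke: (87,115) in the top half, a shift of about 32 mm. The boat has not moved, and the tablet's edge shows in it at (680,270). Handing in.

```bash
python3 -c "
from station import bot
print(bot.close_job())"
```

```text
the job is handed in; nothing more can be done
None
```

I handed the job in at about 22 s; no verdict came back, but the last picture showed the boat against the nest's rear wall, what looks like the tablet's edge in it, the slide held at about mid stroke, and the gripper clear.

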